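# Set the board up for coating and light its knot fill with the torch

### The job

Get the small oak board ready for its top coat: lay it, knot upwards, squarely and centred on the four points in the drip tray, setting it down gently, and let go of it. Then draw the torch straight up out of the wooden tool block, turn it to a slant of about 45 degrees and shine it at the filled knot with its lens about 100 mm from the knot, so the slanting light shows any pinholes. Finish while still holding the torch there, clear of everything, and leave the other things on the bench as they are.

Things in the scene. Friction and masses are not known exactly. Their poses are not given: they have to be found in the camera images.
- board: Small plain oak board, a flat block 150 x 62 x 18 mm, 0.08 to 0.17 kg, lying flat on the bench. Origin: centre of its underside; x along its 150 mm length, y across its 62 mm width, z up through its top face.
- knot (a point): Centre of the round resin-filled knot (a dark amber disc 29 mm across in a dark brown rim, flush) in the board's top face: 32 mm from the board's centre along the board's +x, 18 mm above its underside.
- tray: White plastic drip tray 210 x 120 mm, rim 16 mm high, fixed. Four grey cone-shaped points stand in it, 45 mm either way along its length and 19 mm either way across: 34 mm wide at the foot, flat 6 mm tips 44 mm above the bench. Origin: centre of its underside; x along its length, y across, z up. The board lies on the tips, its length along the tray's, either end first.
- tray_points (a point): Middle of the four tips, at their height (44 mm above the bench), above the tray's origin.
- block: Wooden tool block, fixed, 56 x 200 x 60 mm high, with three round holes 38 mm wide and 50 mm deep in a row along its length: in the middle and 64 mm either side. The torch, a glue bottle and a stub brush stand in them in any order. Origin: centre of its underside; x across its width, y along the row of holes, z up.
- torch: Round dark metal torch, switched on, 135 mm long plus a 3 mm tail button, standing lens-down in one hole of the block, its tail end 145 mm above the bench, 85 mm clear of the block. Head 34 mm across, 24 mm long, tapering over 12 mm to the 26 mm round barrel, pale-ringed; 0.09-0.18 kg, balances about 60 mm from the lens. Origin: centre of the lens; z from lens to tail, so it shines along -z.
- torch_tail (a point): Centre of the torch's flat tail end, 135 mm from the lens along the torch's +z.
- glue: Bystander: white round glue bottle with a thin black cap, 33 mm across, 116 mm tall, standing in the block (top 126 mm above the bench). Origin: centre of its underside.
- brush: Bystander: stub brush, wooden handle 31 mm across, bristles up, 126 mm tall, standing in the block (top 136 mm above the bench). Origin: centre of its underside.
- cup: Bystander: clear plastic mixing cup, 90 mm across, 105 mm tall, behind the work area. Origin: centre of its underside.
- jar1: Bystander: squat pigment jar with a black cap, 44 mm across, 42 mm tall, at the robot's side of the work area, to the left. Origin: centre of its underside.
- jar2: Bystander: squat pigment jar like the other, to the right. Origin: centre of its underside.
- tape: Bystander: roll of tape lying flat, 94 mm across, 24 mm high, behind the work area. Origin: centre of its underside.
- clamp: Bystander: F-clamp 240 mm long lying flat at the right, 27 mm high. Origin: centre of its underside.
There are look-alikes about, which are no part of the job. Leave any orange, pink or yellow look-alike of the torch alone.

How it is judged:
On the way, in this order (a step that is already met when the one before it is completed fails the run):
1. the board lies level, squarely and centred on the four points, let go (horizontal distance between board and tray_points below 0.02 m and angle between the x axis of board and the x axis of tray, either way round below 0.2 rad and angle between board's own z axis and vertical below 0.05 rad and z of board in the frame of tray_points between -0.004 and 0.004 m and contact force between board and the fingers below 0.05 N and linear speed of board below 0.03 m/s), for 0.2 s.
2. the torch is drawn right out of the block in the gripper (z of torch in the frame of block above 0.062 m and contact force between torch and the fingers above 1 N), for 0.1 s.
At the end, for the whole second after the job is handed in: Board let go, knot up, level on all four tips: centre within 20 mm, length within 11 degrees of the tray's. Torch held still in the fingers touching nothing else: leaning 30-60 degrees, lens lowest, 65-145 mm from the knot and 85 mm above the bench, its line within 20 mm of the knot's centre (all of step 1 and contact force between board and the arm below 0.05 N and angle between torch's own z axis and vertical between 0.52 and 1.05 rad and x of knot in the frame of torch between -0.02 and 0.02 m and y of knot in the frame of torch between -0.02 and 0.02 m and distance between knot and torch between 0.065 and 0.145 m and height (world z) of torch above 0.085 m and linear speed of torch below 0.03 m/s and angular speed of torch below 0.3 rad/s and contact force between torch and the fingers above 1 N and contact force between torch and board below 0.05 N and contact force between torch and tray below 0.05 N and contact force between torch and block below 0.05 N and contact force between torch and glue below 0.05 N and contact force between torch and brush below 0.05 N and contact force between torch and cup below 0.05 N and contact force between torch and jar1 below 0.05 N and contact force between torch and jar2 below 0.05 N and contact force between torch and tape below 0.05 N); the arm keeps its last pose, push and grip.
It fails at once if the board is let go more than 15 mm above the points' tips (height (world z) of board above 0.059 m and contact force between board and the fingers below 0.01 N).
It fails at once if a bystander is shifted by more than 40 mm, lifted out or tipped over (distance of any of glue, brush, cup, jar1, jar2, tape, clamp from where it was at the start of the episode above 0.04 m or angle between any of cup, jar1, jar2's own z axis and vertical above 0.5 rad).
It also fails if it takes over 58 s, if anything falls off the work surface, if the arm or the gripper's body presses on something with over 40 N, if the wrist force passes 120 N, or if a joint passes its speed limit or range.

### The arm

A 6-joint arm with a two-finger parallel gripper is mounted at the origin on the work surface. World frame = base frame: x ahead of the robot, y to its left, z up, the work surface at z = 0. Lengths are in m, angles in rad, forces in N, time in s.
With the tool pointing down it reaches from about 0.35 to 0.775 m from the base axis. Payload 5.5 kg.
Tool frame: the origin (TCP) lies midway between the tips of the shut fingers; the grasp point (between the pads) lies 19 mm behind it; z points along the fingers, y is the line along which they close (so a half turn about z gives the same grasp; the last joint's range is limited). The gripper opens to 85 mm and grips with 20 to 120 N. Pads are 22 mm wide; open, the fingers measure 114 mm over their backs; the gripper's body (76 mm by 85 mm) begins 54 mm behind the grasp point. The pads swing forward as they close: fully open they stand 13 mm farther back than shut.
Start: joints at [1.184, 0.313, 0.046, 1.304, 0, 1.431], TCP at [0.14, 0.558, 0.231] pointing down, gripper open.
Joint ranges: [-2.76, 2.76], [-0.86, 1.69], [-1.03, 1.26], [-2.2, 2.34], [-1.47, 1.5], [-3.14, 3.14]. Speed limits (rad/s): [2.57, 2.57, 3.14, 3.14, 3.14, 3.14].

### API

Orientations are given as a unit quaternion [w, x, y, z].
In Python, from workcell import telemetry, imaging, env gives the robot as it stands. The module is installed in compiled form; this text tells all that it offers.
- The arm moves only by the tool step_arm, never from a script. Its argument "moves" is a list of rows, each a list of 3 entries, a list of its own where there are three numbers: the shift along the tool's x, y, z in mm, then the turn, a rotation vector about the tool's x, y, z in rad, then the finger opening in mm, from 0 to 85.4. A call has 1 to 8 rows; each row is the pose to reach, as a shift and turn from the pose commanded when the call began, along the tool's axes at that moment; what a row does not reach only later rows make up. A row lasts 1/12 s, in which the tool goes at most 41.7 mm and 7.16 degrees, less where a joint would pass 70% of its speed; a pose out of reach is approached as far as the arm can. A call with a gripper value outside its range is refused whole. The fingers move at their own pace and stop on an object; "grip_force" is the grip in N (left out, the last holds). Time passes only in rows, so rows that repeat a pose let the fingers close. It gives the time, the measured TCP pose, the force, the opening and the grip force at its end, in the units of the state.
- telemetry.get_state(): the state, without advancing time (a new reading comes with each control period).
- imaging.read_camera(name): name is "scene" or "top" or "wrist"; returns the picture (400x640x3 uint8, red, green, blue); there is no depth.
- imaging.camera_params(name): a dict with "camera_matrix" (3x3 intrinsics, pixels), "pose" (4x4, takes a point from camera to world coordinates). Camera axes: x right, y up, looking along -z (the intrinsics and any distortion apply to the point x, -y, -z); pixel columns grow to the right and rows downward; lengths in m; the calibration is good to about 2 mm. A picture is of the moment at which its call begins: read the wrist's pose just before it. camera_params takes no time and is no camera call; for the wrist camera it gives the pose at the moment of the call.
- env.hand_in(): hands the job in; it is judged then, once.
The state is a dict: "clock": time; "joint_pos": joint angles; "qvel": joint speeds; "tau": joint torques, N m; "tcp_pos": TCP position; "orientation": TCP orientation; "wrist_force": force on the tool from outside, world axes, zero at the start; "ft_torque": the same for the moment, N m; "finger_gap": finger opening in m; "grip_force": force on a finger pad.
Only numpy, scipy, OpenCV 4.12 (cv2) and the standard library are available. Lean on these libraries where they do the work, as an engineer would, in place of code of your own. Each camera call takes 0.05 s, during which the arm holds its last target. There are 200 camera calls.

## Working session

There is one attempt and no reset: what is moved stays moved. The work goes in short steps, Python scripts to look and compute and a tool call to move; the robot and the scene stay as the last step left them, time stands still between calls to the robot, and variables do not carry over. Pictures are saved under pics/ and viewed, at most 10 in all, crops included, and the job is handed in when it is done.

Besides the shell and the picture viewer there is one more tool, called after "Request:" by a JSON object that holds its "name" and its "arguments", one argument or row to a line. step_arm: Moves the arm, as the interface text tells. Its arguments: {"type":"object","properties":{"moves":{"type":"array"},"grip_force":{"type":"number"}},"required":["moves"]}

```bash
mkdir -p pics; cat > h.py <<'E'
import numpy as np, cv2
from workcell import telemetry, imaging, env
from scipy.spatial.transform import Rotation as R
def snap(n,f):
    P=imaging.camera_params(n); im=imaging.read_camera(n); cv2.imwrite(f,im[...,::-1]); np.savez(f[:-4],K=P["camera_matrix"],T=P["pose"]); return im
def ray(f,u,v,z):
    d=np.load(f[:-4]+'.npz');K,T=d['K'],d['T']
    r=np.linalg.inv(K)@[u,v,1]; r=T[:3,:3]@(r*[1,-1,-1]); o=T[:3,3]
    return o+r*(z-o[2])/r[2]
def proj(f,p):
    d=np.load(f[:-4]+'.npz');K,T=d['K'],d['T']
    c=T[:3,:3].T@(np.array(p)-T[:3,3]); q=K@(c*[1,-1,-1]); return q[:2]/q[2]
def rot():
    s=telemetry.get_state(); q=s['orientation']; return np.array(s['tcp_pos']),R.from_quat([q[1],q[2],q[3],q[0]])
E
python3 - <<'E'
from h import *
for n in ("top","scene"):
    snap(n,f"pics/{n}0.png"); P=imaging.camera_params(n); print({k:np.round(v,3).tolist() if k in("camera_matrix","pose") else v for k,v in P.items()})
print(telemetry.get_state())
E
```

```text
{'camera_matrix': [[458.834, 0.0, 327.639], [0.0, 458.834, 197.891], [0.0, 0.0, 1.0]], 'pose': [[0.03, 0.991, -0.127, 0.421], [-1.0, 0.029, -0.01, -0.083], [-0.006, 0.127, 0.992, 1.223], [0.0, 0.0, 0.0, 1.0]]}
{'camera_matrix': [[474.348, 0.0, 313.237], [0.0, 474.348, 202.35], [0.0, 0.0, 1.0]], 'pose': [[0.821, -0.326, 0.469, 1.112], [0.571, 0.499, -0.651, -0.787], [-0.022, 0.803, 0.596, 0.785], [0.0, 0.0, 0.0, 1.0]]}
{'clock': 0.1, 'joint_pos': array([1.18440459e+00, 3.13908763e-01, 4.50903180e-02, 1.30361034e+00,
       3.26237686e-06, 1.43121263e+00]), 'qvel': array([-0.00155902, -0.00027936,  0.00383847, -0.00080015,  0.00026194,
        0.00074637]), 'tau': array([ 2.23644718e-03, -4.81724346e+01,  2.99245030e+01,  1.27137074e-02,
       -1.60991858e-04, -3.76708424e-07]), 'tcp_pos': array([0.14030228, 0.55714532, 0.23050653]), 'orientation': array([-2.13767028e-04,  1.23091010e-01,  9.92395051e-01, -7.87739398e-04]), 'wrist_force': array([-0.98369125,  0.2928694 ,  0.20186979]), 'ft_torque': array([ 0.04857267, -0.08190669,  0.01728352]), 'grip_force': 0.0, 'finger_gap': 0.08584283167775261}
```

View pics/top0.png

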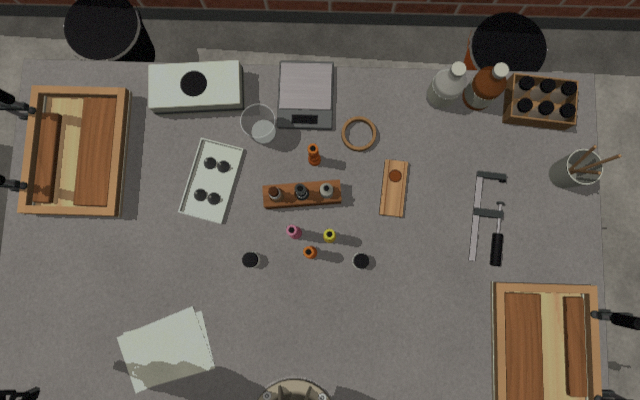

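View pics/scene0.png

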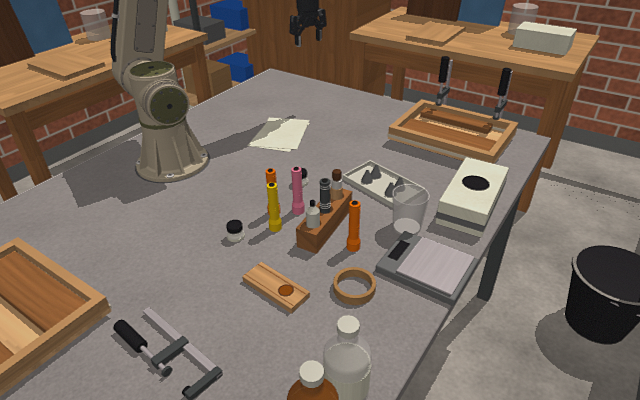

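The top view shows the board at about (394,188) with its knot at (395,176), the tray at (212,180) with its points at (210,163), (222,167), (201,195), (214,198), and the block at (302,193).
Torch candidates are the dark one in the middle hole (301,191), orange at (313,155) and (310,252), pink at (293,231) and yellow at (329,235). Also in the block are the brush (275,193) and the glue (326,189). I choose the dark one in the block and will check it in a crop.

```bash
python3 - <<'E'
from h import *
im=cv2.imread('pics/top0.png'); a=im[125:275,170:430]
cv2.imwrite('pics/crop1.png',cv2.resize(a,None,fx=3,fy=3,interpolation=cv2.INTER_CUBIC))
f='pics/top0.png'
print(proj(f,[0,0,0]),ray(f,394,188,.018),ray(f,212,180,.016),ray(f,302,193,.06))
E
```

```text
[292.81377619 423.52990734] [ 0.60669828 -0.24616785  0.018     ] [0.61453399 0.23894675 0.016     ] [ 0.58045594 -0.00545312  0.06      ]
```

View pics/crop1.png

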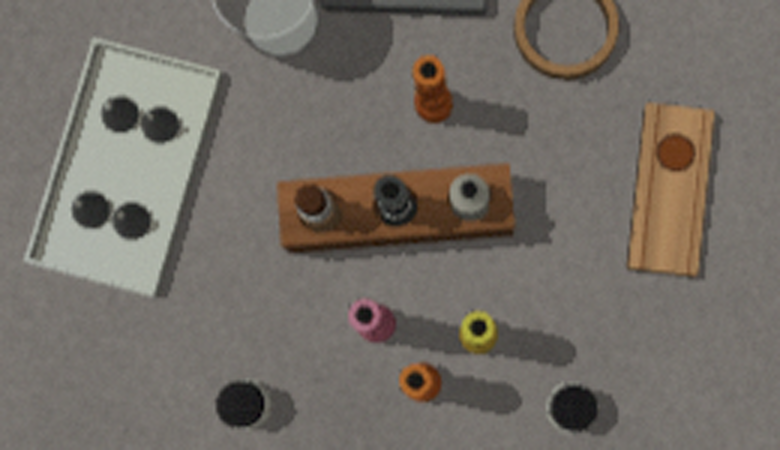

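The crop confirms it. The dark torch is in the block's middle hole with its tail at crop (390,188), between the brush and the glue. The knot is at crop (675,152), towards world +x.

```bash
cat >> h.py <<'E'
def go(pos,yaw=None,Rt=None):
    "tool shift mm and rotvec from present pose to target; yaw = world yaw of tool y, tool down"
    p,r=rot()
    if Rt is None:
        y=np.array([np.cos(yaw),np.sin(yaw),0]); z=np.array([0,0,-1.]); Rt=R.from_matrix(np.c_[np.cross(y,z),y,z])
    d=r.inv().apply(np.array(pos)-p)*1e3; w=(r.inv()*Rt).as_rotvec()
    print('shift',d.round(1),'rot',w.round(4),'rows',np.linalg.norm(d)/41.7,np.degrees(np.linalg.norm(w))/7.16)
E
python3 - <<'E'
from h import *
f='pics/top0.png'; c=lambda x,y,z: ray(f,170+(x+.5)/3-.5,125+(y+.5)/3-.5,z)
def rect(P):
    P=np.array(P); ctr=P.mean(0); l=(P[0]+P[1]-P[2]-P[3])[:2]/2; w=(P[0]+P[3]-P[1]-P[2])[:2]/2
    print(ctr.round(4),'len',np.hypot(*l),np.degrees(np.arctan2(l[1],l[0])),'wid',np.hypot(*w),np.degrees(np.arctan2(w[1],w[0])))
rect([c(*p,.018) for p in [(645,104),(715,111),(701,275),(629,268)]])
rect([c(*p,.016) for p in [(93,39),(227,72),(158,297),(25,262)]])
rect([c(*p,.06) for p in [(277,183),(508,165),(514,233),(285,247)]])
print('knot',c(675,152,.018),'tail',c(390,188,.145),'orange',c(429,70,.138))
go([.56,.25,.3],1.30)
E
```

```text
[ 0.6077 -0.2458  0.018 ] len 0.14746639779441367 -4.4974295673002445 wid 0.06292271244114812 85.95166329655972
[0.6142 0.2398 0.016 ] len 0.20907412522395893 -13.403384440414744 wid 0.12381647206793686 77.32997827650286
[ 0.5788 -0.0047  0.06  ] len 0.0571867099731129 8.09991801938812 wid 0.19662191011638722 95.68508973224921
knot [ 0.6408402  -0.24755039  0.018     ] tail [ 0.58219426 -0.00504748  0.145     ] orange [ 0.68025606 -0.03235643  0.138     ]
shift [-482.  -195.4  -69.3] rot [-0.0016 -0.0002  0.024 ] rows 12.582817830164224 0.19240305816076395
```

Request:
{"name": "step_arm", "arguments": {
  "moves": [
    [[-482, -195, -69], [0, 0, 0.024], 85],
    [[-482, -195, -69], [0, 0, 0.024], 85],
    [[-482, -195, -69], [0, 0, 0.024], 85],
    [[-482, -195, -69], [0, 0, 0.024], 85],
    [[-482, -195, -69], [0, 0, 0.024], 85],
    [[-482, -195, -69], [0, 0, 0.024], 85],
    [[-482, -195, -69], [0, 0, 0.024], 85],
    [[-482, -195, -69], [0, 0, 0.024], 85]
  ]
}}

```text
clock: 0.77
tcp_pos: [0.4084, 0.361, 0.2751]
orientation: [-0.0, 0.135, 0.991, -0.0]
wrist_force: [1.0, 1.1, 2.5]
finger_gap: 0.0852
grip_force: 0.0
```

```bash
python3 - <<'E'
from h import *
go([.56,.25,.3],1.33)
E
```

```text
shift [-175.8  -66.4  -24.9] rot [-0.0003 -0.0004 -0.0299] rows 4.54581048853914 0.2393520072297842
```

Request:
{"name": "step_arm", "arguments": {
  "moves": [
    [[-176, -66, -25], [0, 0, -0.03], 85],
    [[-176, -66, -25], [0, 0, -0.03], 85],
    [[-176, -66, -25], [0, 0, -0.03], 85],
    [[-176, -66, -25], [0, 0, -0.03], 85],
    [[-176, -66, -25], [0, 0, -0.03], 85],
    [[-176, -66, -25], [0, 0, -0.03], 85]
  ]
}}

```text
clock: 1.27
tcp_pos: [0.5632, 0.2484, 0.2992]
orientation: [0.0, 0.123, 0.992, -0.0]
wrist_force: [-0.4, -0.3, 0.2]
finger_gap: 0.0852
grip_force: 0.0
```

```bash
python3 - <<'E'
from h import *
f='pics/w1.png'; snap('wrist',f)
p,r=rot();print(p)
t=np.radians(-13.)
c=np.array([.6142,.2398]);u=np.array([np.cos(t),np.sin(t)]);v=np.array([-u[1],u[0]])
print([proj(f,[*(c+a*45e-3*u+b*19e-3*v),.044]).round() for a in(1,-1) for b in (1,-1)])
go([.59,-.246,.28],np.radians(85.5))
E
```

```text
[0.56099509 0.24995726 0.29904044]
[array([341., 233.]), array([314., 233.]), array([341., 171.]), array([312., 172.])]
shift [-148.4 -474.1   19.2] rot [-0.0005 -0.0011 -0.1663] rows 11.922527972046707 1.3310470091692546
```

View pics/w1.png

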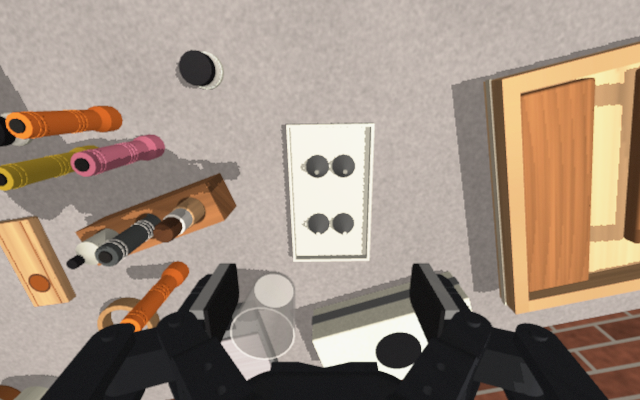

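The tray appears at (330,192) with the four cones at about (317,166), (344,166), (318,223) and (343,223). The torch is at (130,240) and the knot at (40,283). I'll measure the tips in an enlarged crop.

```bash
python3 - <<'E'
from h import *
im=cv2.imread('pics/w1.png'); cv2.imwrite('pics/crop2.png',cv2.resize(im[115:270,275:385],None,fx=3.8,fy=3.8,interpolation=cv2.INTER_CUBIC))
d=np.load('pics/w1.npz'); print(d['K'].round(1),d['T'].round(3))
E
```

```text
[[303.5   0.  323.9]
 [  0.  303.5 204.1]
 [  0.    0.    1. ]] [[ 0.244 -0.918 -0.312  0.483]
 [ 0.97   0.23   0.08   0.269]
 [-0.001 -0.322  0.947  0.442]
 [ 0.     0.     0.     1.   ]]
```

View pics/crop2.png

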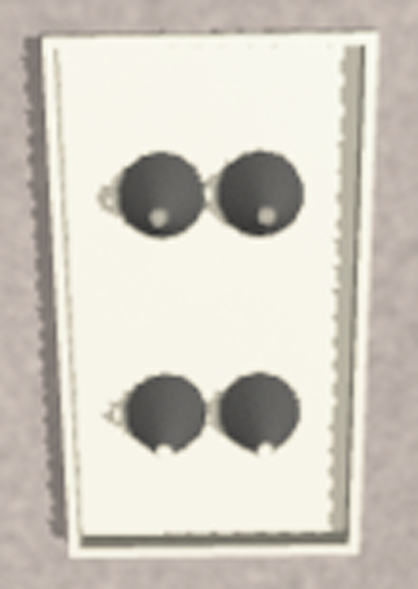

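Request:
{"name": "step_arm", "arguments": {
  "moves": [
    [[-148, -474, 19], [0, 0, -0.166], 85],
    [[-148, -474, 19], [0, 0, -0.166], 85],
    [[-148, -474, 19], [0, 0, -0.166], 85],
    [[-148, -474, 19], [0, 0, -0.166], 85],
    [[-148, -474, 19], [0, 0, -0.166], 85],
    [[-148, -474, 19], [0, 0, -0.166], 85],
    [[-148, -474, 19], [0, 0, -0.166], 85],
    [[-148, -474, 19], [0, 0, -0.166], 85]
  ]
}}

```text
clock: 1.98
tcp_pos: [0.5787, -0.0787, 0.2873]
orientation: [-0.0, 0.036, 0.999, 0.0]
wrist_force: [0.8, 0.3, -0.6]
finger_gap: 0.0851
grip_force: 0.0
```

The four tips are bright spots at crop (159,217), (267,215), (164,450) and (265,450).

```bash
python3 - <<'E'
from h import *
f='pics/w1.png'
P=np.array([ray(f,275+x/3.8-.4,115+y/3.8-.4,.044)[:2] for x,y in [(159,217),(267,215),(164,450),(265,450)]])
a=(P[2]+P[3]-P[0]-P[1])/2; print(P.mean(0),np.hypot(*a),np.degrees(np.arctan2(a[1],a[0])),np.linalg.norm(P[0]-P[1]),np.linalg.norm(P[2]-P[3]))
go([.55,-.246,.28],np.radians(85.5))
E
```

```text
[0.61563965 0.24507836] 0.08979263599994165 -13.336904943547928 0.037963031358147145 0.038031359238044474
shift [  16.4 -169.     7.2] rot [ 0.0007 -0.0006  0.0057] rows 4.075194279917387 0.04592902156209614
```

Request:
{"name": "step_arm", "arguments": {
  "moves": [
    [[16, -169, 7], [0, 0, 0.006], 85],
    [[16, -169, 7], [0, 0, 0.006], 85],
    [[16, -169, 7], [0, 0, 0.006], 85],
    [[16, -169, 7], [0, 0, 0.006], 85],
    [[16, -169, 7], [0, 0, 0.006], 85],
    [[16, -169, 7], [0, 0, 0.006], 85],
    [[16, -169, 7], [0, 0, 0.006], 85]
  ]
}}

```text
clock: 2.57
tcp_pos: [0.5508, -0.2445, 0.2801]
orientation: [-0.0, 0.04, 0.999, 0.001]
wrist_force: [-0.2, 0.4, 0.8]
finger_gap: 0.085
grip_force: 0.0
```

```bash
python3 - <<'E'
from h import *
f='pics/w2.png'; snap('wrist',f)
p,r=rot();print(p)
im=cv2.imread(f)
t=np.radians(-4.3)
c=np.array([.6077,-.2458]);u=np.array([np.cos(t),np.sin(t)]);v=np.array([-u[1],u[0]])
q=[proj(f,[*(c+a*75e-3*u+b*31e-3*v),.018]) for a,b in((1,1),(1,-1),(-1,-1),(-1,1))]
x0,y0=np.min(q,0).astype(int)-25; x1,y1=np.max(q,0).astype(int)+25
print(np.round(q),x0,y0)
cv2.imwrite('pics/crop3.png',cv2.resize(im[y0:y1,x0:x1],None,fx=3,fy=3,interpolation=cv2.INTER_CUBIC))
E
```

```text
[ 0.55111557 -0.24387677  0.28041095]
[[347. 253.]
 [305. 253.]
 [302. 152.]
 [349. 152.]] 277 127
```

View pics/crop3.png

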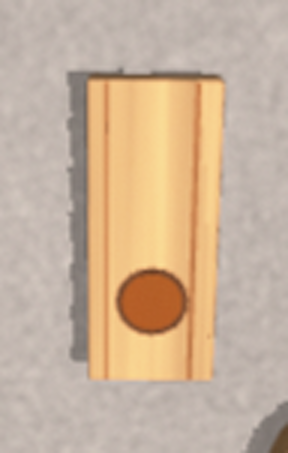

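The board in the crop has corners (89,81), (223,80), (212,379) and (89,379), with the knot at (152,301) at the far end.

```bash
python3 - <<'E'
from h import *
f='pics/w2.png'; g=lambda x,y: ray(f,277+(x+.5)/3-.5,127+(y+.5)/3-.5,.018)[:2]
A,B,C,D=[g(*p) for p in [(89,81),(223,80),(212,379),(89,379)]]
c=(A+B+C+D)/4; l=(C+D-A-B)/2; th=np.arctan2(l[1],l[0]); k=g(152,301)
print(c,np.hypot(*l),np.linalg.norm(A-B),np.linalg.norm(C-D),np.degrees(th),'from knot',k-.032*np.array([np.cos(th),np.sin(th)]))
go([c[0],c[1],.06],th+np.pi/2); 
E
```

```text
[ 0.608681   -0.24328317] 0.14812216724018426 0.05955983690754705 0.06107579336387786 -5.370101114642308 from knot [ 0.60878868 -0.2432634 ]
shift [-57.4   4.9 220.4] rot [ 0.0011 -0.0005  0.0146] rows 5.462949689129495 0.11691319996565641
```

Request:
{"name": "step_arm", "arguments": {
  "moves": [
    [[-57, 4.5, 150], [0, 0, 0.013], 85],
    [[-57, 4.5, 150], [0, 0, 0.013], 85],
    [[-57, 4.5, 150], [0, 0, 0.013], 85],
    [[-57, 4.5, 150], [0, 0, 0.013], 85],
    [[-57, 4.5, 240], [0, 0, 0.013], 85],
    [[-57, 4.5, 240], [0, 0, 0.013], 85],
    [[-57, 4.5, 240], [0, 0, 0.013], 85],
    [[-57, 4.5, 240], [0, 0, 0.013], 85]
  ]
}}

```text
clock: 3.28
tcp_pos: [0.606, -0.2421, 0.0373]
orientation: [-0.004, 0.045, 0.999, 0.002]
wrist_force: [-0.2, 0.3, 0.5]
finger_gap: 0.0852
grip_force: 0.0
```

```bash
python3 - <<'E'
from h import *
go([.609,-.244,-.003],np.radians(84.8)); print(telemetry.get_state()['wrist_force'])
E
```

```text
shift [-3.5 -1.8 40.3] rot [ 0.0035 -0.0072 -0.0001] rows 0.9708850390328879 0.06391764430968443
[-0.15174981  0.25438006  0.45992894]
```

Request:
{"name": "step_arm", "arguments": {
  "moves": [
    [[0, 0, 25], [0, 0, 0], 85],
    [[0, 0, 42], [0, 0, 0], 85],
    [[0, 0, 42], [0, 0, 0], 85],
    [[0, 0, 42], [0, 0, 0], 85]
  ]
}}

```text
clock: 3.62
tcp_pos: [0.6095, -0.2456, 0.0009]
orientation: [0.001, 0.046, 0.999, -0.0]
wrist_force: [-0.4, -0.6, 0.5]
finger_gap: 0.0849
grip_force: 0.0
```

Request:
{"name": "step_arm", "arguments": {
  "moves": [
    [[0, 0, 3], [0, 0, 0], 70],
    [[0, 0, 3], [0, 0, 0], 62],
    [[0, 0, 3], [0, 0, 0], 50],
    [[0, 0, 3], [0, 0, 0], 50],
    [[0, 0, 3], [0, 0, 0], 50],
    [[0, 0, 3], [0, 0, 0], 50],
    [[0, 0, 3], [0, 0, 0], 50]
  ],
  "grip_force": 40
}}

```text
clock: 4.2
tcp_pos: [0.6099, -0.2465, -0.0018]
orientation: [0.002, 0.047, 0.999, -0.001]
wrist_force: [-0.1, 0.7, 5.1]
finger_gap: 0.0612
grip_force: 45.2
```

Request:
{"name": "step_arm", "arguments": {
  "moves": [
    [[0, 0, -20], [0, 0, 0], 50],
    [[0, 0, -60], [0, 0, 0], 50],
    [[0, 0, -100], [0, 0, 0], 50],
    [[0, 0, -140], [0, 0, 0], 50],
    [[0, 0, -180], [0, 0, 0], 50],
    [[0, 0, -180], [0, 0, 0], 50],
    [[0, 0, -180], [0, 0, 0], 50]
  ]
}}

```text
clock: 4.78
tcp_pos: [0.6103, -0.2471, 0.1804]
orientation: [0.004, 0.047, 0.999, -0.002]
wrist_force: [-0.0, 1.2, -1.3]
finger_gap: 0.0611
grip_force: 44.5
```

```bash
python3 - <<'E'
from h import *
snap('wrist','pics/w3.png')
go([.615,.243,.19],np.radians(76.7)); s=telemetry.get_state();print(s['wrist_force'],s['finger_gap'],s['grip_force'])
E
```

```text
shift [ 39.8 487.7 -13.3] rot [-0.0011  0.0034  0.1382] rows 11.739656165997015 1.1062203062158835
[ 0.2830602   1.7261325  -2.50597155] 0.06099381001498623 44.47215020656586
```

View pics/w3.png

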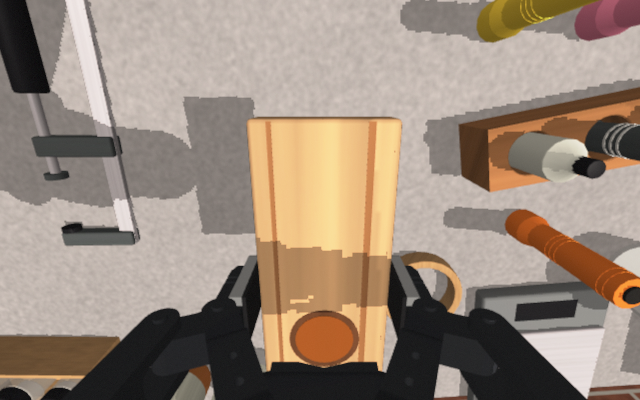

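The board is level in the pads, with the knot at (324,338). I'll carry it over, a little higher for clearance over the torch.

Request:
{"name": "step_arm", "arguments": {
  "moves": [
    [[5, 50, -25], [0, 0, 0.02], 50],
    [[40, 490, -30], [0, 0, 0.138], 50],
    [[40, 490, -30], [0, 0, 0.138], 50],
    [[40, 490, -30], [0, 0, 0.138], 50],
    [[40, 490, -30], [0, 0, 0.138], 50],
    [[40, 490, -30], [0, 0, 0.138], 50],
    [[40, 490, -30], [0, 0, 0.138], 50],
    [[40, 490, -30], [0, 0, 0.138], 50]
  ]
}}

```text
clock: 5.5
tcp_pos: [0.6105, 0.0849, 0.1993]
orientation: [-0.002, 0.116, 0.993, -0.0]
wrist_force: [0.7, -0.3, -1.3]
finger_gap: 0.0612
grip_force: 44.5
```

```bash
python3 - <<'E'
from h import *
go([.615,.243,.12],np.radians(76.7)); s=telemetry.get_state();print(s['wrist_force'],s['finger_gap'],s['grip_force'])
E
```

```text
shift [ 31.7 155.   79.3] rot [-0.0008 -0.0036  0.0001] rows 4.24438552746317 0.02963258837772708
[ 0.73446211 -0.27910945 -1.29255977] 0.061175800942154995 44.457982778549194
```

Request:
{"name": "step_arm", "arguments": {
  "moves": [
    [[31, 140, 20], [0, 0, 0], 50],
    [[31, 140, 20], [0, 0, 0], 50],
    [[31, 140, 75], [0, 0, 0], 50],
    [[31, 140, 75], [0, 0, 0], 50],
    [[31, 140, 75], [0, 0, 0], 50],
    [[31, 140, 75], [0, 0, 0], 50],
    [[31, 140, 75], [0, 0, 0], 50],
    [[31, 140, 75], [0, 0, 0], 50]
  ]
}}

```text
clock: 6.17
tcp_pos: [0.6146, 0.2252, 0.1269]
orientation: [0.0, 0.116, 0.993, -0.0]
wrist_force: [0.1, -0.4, -1.3]
finger_gap: 0.0612
grip_force: 44.5
```

```bash
python3 - <<'E'
from h import *
go([.615,.243,.05],np.radians(76.7)); p,r=rot();print(p)
snap('wrist','pics/w4.png')
E
```

```text
shift [ 3.7 17.4 76.9] rot [-0.0001  0.0006 -0.0009] rows 1.8937262817646159 0.008793997074059801
[0.61456495 0.22521905 0.12693929]
```

View pics/w4.png

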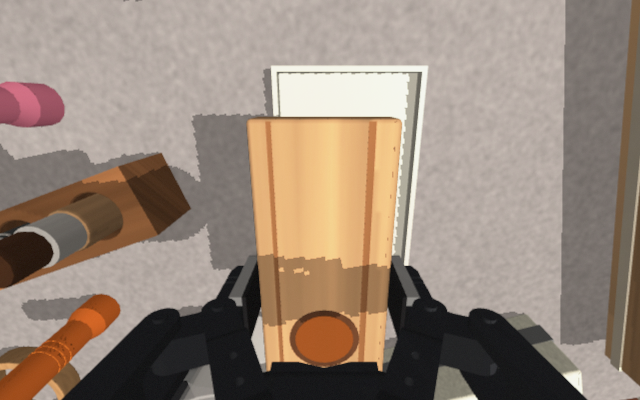

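The tray's near rim corners are at (272,67) and (427,67), to the right of the board as expected.

```bash
python3 - <<'E'
from h import *
f='pics/w4.png';A=ray(f,272,67,.016);B=ray(f,427,67,.016);t=np.radians(-13.3)
print(np.linalg.norm(A-B),(A+B)[:2]/2+.105*np.array([np.cos(t),np.sin(t)]))
E
```

```text
0.11859302836287952 [0.61722864 0.24505568]
```

Request:
{"name": "step_arm", "arguments": {
  "moves": [
    [[4, 18, 10], [0, 0, 0], 50],
    [[4, 18, 30], [0, 0, 0], 50],
    [[4, 18, 50], [0, 0, 0], 50],
    [[4, 18, 60], [0, 0, 0], 50],
    [[4, 18, 60], [0, 0, 0], 50],
    [[4, 18, 60], [0, 0, 0], 50]
  ]
}}

```text
clock: 6.72
tcp_pos: [0.6146, 0.2438, 0.067]
orientation: [-0.0, 0.116, 0.993, 0.0]
wrist_force: [-0.1, -0.1, -0.9]
finger_gap: 0.061
grip_force: 44.5
```

```bash
python3 - <<'E'
from h import *
go([.615,.243,.042],np.radians(76.7)); p,r=rot();print(p)
E
```

```text
shift [-0.6 -0.7 25. ] rot [ 0.     -0.     -0.0011] rows 0.5990752022129471 0.008696481794692614
[0.61461054 0.24382278 0.06696485]
```

Request:
{"name": "step_arm", "arguments": {
  "moves": [
    [[-1, 0, 8], [0, 0, 0], 50],
    [[-1, 0, 14], [0, 0, 0], 50],
    [[-1, 0, 18], [0, 0, 0], 50],
    [[-1, 0, 20], [0, 0, 0], 50],
    [[-1, 0, 22], [0, 0, 0], 50],
    [[-1, 0, 22], [0, 0, 0], 50],
    [[-1, 0, 22], [0, 0, 0], 50]
  ]
}}

```text
clock: 7.3
tcp_pos: [0.6152, 0.2446, 0.0444]
orientation: [-0.0, 0.116, 0.993, 0.0]
wrist_force: [0.4, -0.8, 0.2]
finger_gap: 0.0611
grip_force: 44.5
```

Request:
{"name": "step_arm", "arguments": {
  "moves": [
    [[0, 0, 1], [0, 0, 0], 50],
    [[0, 0, 2], [0, 0, 0], 50],
    [[0, 0, 3], [0, 0, 0], 50],
    [[0, 0, 3], [0, 0, 0], 50]
  ]
}}

```text
clock: 7.63
tcp_pos: [0.6155, 0.2446, 0.0421]
orientation: [0.0, 0.116, 0.993, 0.0]
wrist_force: [-1.4, 0.1, 3.2]
finger_gap: 0.0612
grip_force: 44.9
```

Contact is at the expected height. I'll release slowly.

Request:
{"name": "step_arm", "arguments": {
  "moves": [
    [[0, 0, 0], [0, 0, 0], 62],
    [[0, 0, 0], [0, 0, 0], 64],
    [[0, 0, 0], [0, 0, 0], 68],
    [[0, 0, 0], [0, 0, 0], 75],
    [[0, 0, 0], [0, 0, 0], 85],
    [[0, 0, 0], [0, 0, 0], 85],
    [[0, 0, 0], [0, 0, 0], 85],
    [[0, 0, 0], [0, 0, 0], 85]
  ]
}}

```text
clock: 8.3
tcp_pos: [0.6153, 0.2445, 0.0413]
orientation: [-0.0, 0.116, 0.993, 0.0]
wrist_force: [0.2, 0.5, 0.2]
finger_gap: 0.0847
grip_force: 0.0
```

Request:
{"name": "step_arm", "arguments": {
  "moves": [
    [[0, 0, -10], [0, 0, 0], 85],
    [[0, 0, -30], [0, 0, 0], 85],
    [[0, 0, -70], [0, 0, 0], 85],
    [[0, 0, -110], [0, 0, 0], 85],
    [[0, 0, -150], [0, 0, 0], 85],
    [[45, 0, -190], [0, 0, 0], 85],
    [[60, 0, -200], [0, 0, 0], 85],
    [[60, 0, -200], [0, 0, 0], 85]
  ]
}}

```text
clock: 8.97
tcp_pos: [0.555, 0.2601, 0.2491]
orientation: [0.003, 0.114, 0.993, 0.002]
wrist_force: [0.1, -0.2, 0.5]
finger_gap: 0.0851
grip_force: 0.0
```

```bash
python3 - <<'E'
from h import *
f='pics/w5.png'; snap('wrist',f); p,r=rot();print(p)
t=np.radians(-13.3)
c=np.array([.616,.2445]);u=np.array([np.cos(t),np.sin(t)]);v=np.array([-u[1],u[0]])
print([proj(f,[*(c+a*75e-3*u+b*31e-3*v),.062]).round() for a,b in((1,1),(1,-1),(-1,-1),(-1,1))])
E
```

```text
[0.55650313 0.25951329 0.24638996]
[array([346., 284.]), array([297., 284.]), array([294., 167.]), array([350., 167.])]
```

View pics/w5.png

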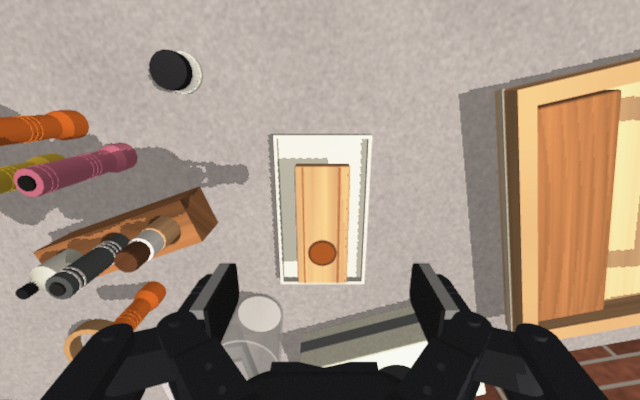

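The board lies squarely in the tray with corners (296,165), (350,165), (346,283) and (298,283), as predicted. The knot is at (322,252). The torch tail is at about (60,287) here and (107,256) in w1.

```bash
python3 - <<'E'
from h import *
print('knot',ray('pics/w5.png',322,252,.062))
print('tail',ray('pics/w5.png',60,287,.147),ray('pics/w1.png',107,256,.147))
# tail via image code in w1/w5: print projections of top estimate
for f in('pics/w1.png','pics/w5.png'): print(proj(f,[.582,-.005,.147]))
go([.53,-.005,.26],np.radians(8-180)); go([.53,-.005,.26],np.radians(8)); print(telemetry.get_state()['joint_pos'])
E
```

```text
knot [0.64470475 0.23803459 0.062     ]
tail [0.58003424 0.00130726 0.147     ] [5.80923536e-01 8.38522442e-05 1.47000000e-01]
[103.21462341 257.85982851]
[ 54.93129864 290.06314465]
shift [ -34.5 -263.5  -14.4] rot [-0.0032  0.0075 -1.9402] rows 6.383354639063408 15.526228101453675
shift [ -34.5 -263.5  -14.4] rot [0.0068 0.0029 1.2014] rows 6.383354639063408 9.61364145390386
[3.05575202e-01 3.82223176e-01 1.81396221e-01 1.36306545e+00
 2.38832713e-04 5.35389199e-01]
```

Request:
{"name": "step_arm", "arguments": {
  "moves": [
    [[-70, -225, -30], [0, 0, 1.157], 60],
    [[-70, -225, -30], [0, 0, 1.157], 60],
    [[-70, -225, -30], [0, 0, 1.157], 60],
    [[-70, -225, -30], [0, 0, 1.157], 60],
    [[-70, -225, -30], [0, 0, 1.157], 60],
    [[-70, -225, -30], [0, 0, 1.157], 60],
    [[-70, -225, -30], [0, 0, 1.157], 60],
    [[-70, -225, -30], [0, 0, 1.157], 60]
  ]
}}

```text
clock: 9.68
tcp_pos: [0.5738, 0.0203, 0.2706]
orientation: [-0.0, 0.582, 0.813, -0.0]
wrist_force: [-0.4, -0.5, 0.0]
finger_gap: 0.0601
grip_force: 0.0
```

```bash
python3 - <<'E'
from h import *
go([.581,.03,.28],np.radians(5.5)); print(rot()[0])
E
```

```text
shift [ 6.9  9.9 -9.4] rot [-0.0008 -0.      0.2322] rows 0.3675660322729259 1.8584322244264242
[0.57384044 0.02025142 0.27058521]
```

Request:
{"name": "step_arm", "arguments": {
  "moves": [
    [[7, 10, -10], [0, 0, 0.21], 60],
    [[7, 10, -10], [0, 0, 0.21], 60],
    [[7, 10, -10], [0, 0, 0.21], 60],
    [[7, 10, -10], [0, 0, 0.21], 60],
    [[7, 10, -10], [0, 0, 0.21], 60]
  ]
}}

```text
clock: 10.1
tcp_pos: [0.5803, 0.0329, 0.2805]
orientation: [-0.001, 0.659, 0.752, -0.0]
wrist_force: [0.4, -0.7, -0.2]
finger_gap: 0.0599
grip_force: 0.0
```

```bash
python3 - <<'E'
from h import *
f='pics/w6.png'; im=snap('wrist',f); p,r=rot(); print(p,r.as_matrix()[:,1])
print(proj(f,[.581,-.001,.145]),proj(f,[.581,-.001,.06]))
E
```

```text
[0.58023073 0.03297302 0.28065099] [ 0.99148571  0.13021011 -0.00119257]
[319.79466786 225.14930127] [320.79211734 198.95416664]
```

View pics/w6.png

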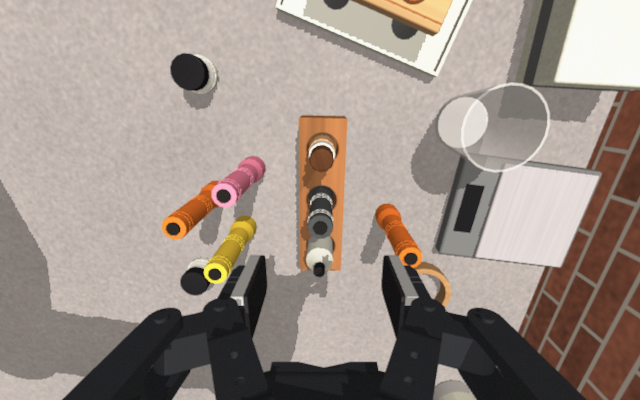

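The torch tail is at (319.5,227), with the brush at (321,158) and the glue at (319,262) in the row. The block is aligned with the image, and the look-alikes are about 90 mm or more to either side, clear of the fingers.

```bash
python3 - <<'E'
from h import *
f='pics/w6.png'; q=ray(f,319.5,227,.147); print(q)
go([q[0],q[1],.20],np.radians(7.5)); go([q[0],q[1],.085],np.radians(7.5)); print(telemetry.get_state()['joint_pos'])
E
```

```text
[ 0.58088481 -0.00216256  0.147     ]
shift [-34.9  -3.8  80.6] rot [-0.0012 -0.0002 -0.0003] rows 2.109701176094368 0.01004330396550847
shift [-35.   -3.7 195.6] rot [-0.0012 -0.0002 -0.0003] rows 4.766952314652383 0.01004330396550847
[-8.13108909e-02  3.19655382e-01  1.74822474e-01  1.42717695e+00
 -2.93580974e-05  1.35890461e+00]
```

Request:
{"name": "step_arm", "arguments": {
  "moves": [
    [[-35, -3.7, 40], [0, 0, 0], 48],
    [[-35, -3.7, 75], [0, 0, 0], 48],
    [[-35, -3.7, 100], [0, 0, 0], 48],
    [[-35, -3.7, 125], [0, 0, 0], 48],
    [[-35, -3.7, 150], [0, 0, 0], 48],
    [[-35, -3.7, 175], [0, 0, 0], 48],
    [[-35, -3.7, 190], [0, 0, 0], 48],
    [[-35, -3.7, 190], [0, 0, 0], 48]
  ]
}}

```text
clock: 10.82
tcp_pos: [0.5781, -0.0017, 0.0873]
orientation: [-0.003, 0.66, 0.752, -0.002]
wrist_force: [-0.3, -0.2, -0.6]
finger_gap: 0.0483
grip_force: 0.0
```

Request:
{"name": "step_arm", "arguments": {
  "moves": [
    [[0, 0, 8], [0, 0, 0], 40],
    [[0, 0, 8], [0, 0, 0], 34],
    [[0, 0, 8], [0, 0, 0], 30],
    [[0, 0, 8], [0, 0, 0], 26],
    [[0, 0, 8], [0, 0, 0], 18],
    [[0, 0, 8], [0, 0, 0], 18],
    [[0, 0, 8], [0, 0, 0], 18]
  ],
  "grip_force": 60
}}

```text
clock: 11.4
tcp_pos: [0.5821, -0.0021, 0.0847]
orientation: [0.001, 0.66, 0.751, 0.001]
wrist_force: [-1.1, -0.1, 5.3]
finger_gap: 0.0247
grip_force: 58.8
```

Request:
{"name": "step_arm", "arguments": {
  "moves": [
    [[0, 0, -15], [0, 0, 0], 18],
    [[0, 0, -40], [0, 0, 0], 18],
    [[0, 0, -65], [0, 0, 0], 18],
    [[0, 0, -90], [0, 0, 0], 18],
    [[0, 0, -115], [0, 0, 0], 18],
    [[0, 0, -140], [0, 0, 0], 18],
    [[0, 0, -170], [0, 0, 0], 18],
    [[0, 0, -200], [0, 0, 0], 18]
  ]
}}

```text
clock: 12.07
tcp_pos: [0.5807, -0.0019, 0.2842]
orientation: [-0.001, 0.66, 0.751, -0.0]
wrist_force: [0.5, 0.9, -1.5]
finger_gap: 0.0245
grip_force: 59.6
```

```bash
cat > fin.py <<'E'
from h import *
k=np.array([.6447,.2395,.062]); p,r=rot(); off=.075
az=np.arctan2(k[1],k[0])
d=np.array([np.cos(az),np.sin(az),-1])/2**.5      # tool z, outward and down
# turn least from the present tool frame about the base-tangent axis after yawing by az
z=r.apply([0,0,1]); ax=np.cross(z,d); 
w=ax/np.linalg.norm(ax)*np.arccos(np.clip(z@d,-1,1)); Rt=R.from_rotvec(w)*r
T=k-d*(.10+off); print('target',T, 'pos',p,'lens',p+z*off)
go(T,Rt=Rt); print('lens dist',np.linalg.norm(k-p-z*off),'line miss',np.linalg.norm(np.cross(k-p,z)),'tilt',np.degrees(np.arccos(-z[2])))
s=telemetry.get_state();print(s['joint_pos'].round(3),s['finger_gap'],s['grip_force'],s['wrist_force'])
E
python3 fin.py
```

```text
target [0.52870189 0.19640779 0.18574369] pos [ 0.58067384 -0.00189067  0.28422329] lens [ 0.58059084 -0.00186821  0.20922334]
shift [203.3 -25.9  98.6] rot [-0.7663  0.1762 -0.    ] rows 5.453808688106099 6.292384874514382
lens dist 0.2899022380220156 line miss 0.2497363271667624 tilt 0.06568702490550275
[-0.142  0.319  0.182  1.435  0.     1.3  ] 0.0245399265348409 59.57300305366516 [ 0.47289356  0.93026123 -1.4984872 ]
```

Request:
{"name": "step_arm", "arguments": {
  "moves": [
    [[203, -26, 0], [-0.766, 0.176, 0], 18],
    [[203, -26, 0], [-0.766, 0.176, 0], 18],
    [[203, -26, 0], [-0.766, 0.176, 0], 18],
    [[203, -26, 0], [-0.766, 0.176, 0], 18],
    [[203, -26, 0], [-0.766, 0.176, 0], 18],
    [[203, -26, 0], [-0.766, 0.176, 0], 18],
    [[203, -26, 50], [-0.766, 0.176, 0], 18],
    [[203, -26, 50], [-0.766, 0.176, 0], 18]
  ]
}}

```text
clock: 12.73
tcp_pos: [0.5173, 0.1957, 0.2194]
orientation: [0.176, 0.612, 0.696, 0.332]
wrist_force: [-4.2, -0.8, -7.4]
finger_gap: 0.0248
grip_force: 59.7
```

```bash
python3 fin.py
```

```text
target [0.52870189 0.19640779 0.18574369] pos [0.51728773 0.19569302 0.21943604] lens [0.56613249 0.21413801 0.16559394]
shift [ -6.9 -14.4  31.8] rot [-0.0158 -0.0002  0.    ] rows 0.8532483388366331 0.12668789970447572
lens dist 0.132468068704026 line miss 0.013532446868829413 tilt 44.11906890561359
[ 0.127 -0.241 -0.88   0.176  0.162  1.633] 0.024821833727006644 59.69011902809143 [-4.24502283 -0.78688472 -7.35873989]
```

Request:
{"name": "step_arm", "arguments": {
  "moves": [
    [[0, -5, 10], [0, 0, 0], 18],
    [[0, -5, 15], [0, 0, 0], 18],
    [[0, -5, 15], [0, 0, 0], 18],
    [[0, -5, 15], [0, 0, 0], 18],
    [[0, -5, 15], [0, 0, 0], 18],
    [[0, -5, 15], [0, 0, 0], 18]
  ]
}}

```text
clock: 13.23
tcp_pos: [0.5368, 0.1995, 0.2209]
orientation: [0.183, 0.61, 0.694, 0.338]
wrist_force: [-0.2, -0.8, -1.9]
finger_gap: 0.0246
grip_force: 59.7
```

```bash
python3 fin.py
```

```text
target [0.52870189 0.19640779 0.18574369] pos [0.53680443 0.19950331 0.22091128] lens [0.58666949 0.21794586 0.16801186]
shift [ -7.  -30.2  18.7] rot [ 0.0027  0.0004 -0.    ] rows 0.8686196759873073 0.02172975445942325
lens dist 0.12276251642885318 line miss 0.03148766124670181 tilt 45.14415001138802
[ 0.133 -0.203 -0.865  0.133  0.156  1.638] 0.024560737051065516 59.68661427497864 [-0.17822536 -0.84429323 -1.86699478]
```

Request:
{"name": "step_arm", "arguments": {
  "moves": [
    [[-2, -10, 6], [0, 0, 0], 18],
    [[-4, -20, 12], [0, 0, 0], 18],
    [[-7, -30, 18], [0, 0, 0], 18],
    [[-7, -30, 18], [0, 0, 0], 18],
    [[-7, -30, 18], [0, 0, 0], 18],
    [[-7, -30, 18], [0, 0, 0], 18],
    [[-7, -30, 18], [0, 0, 0], 18],
    [[-7, -30, 18], [0, 0, 0], 18]
  ]
}}

```text
clock: 13.9
tcp_pos: [0.5282, 0.1964, 0.1863]
orientation: [0.183, 0.609, 0.694, 0.338]
wrist_force: [0.5, 0.1, -1.3]
finger_gap: 0.0248
grip_force: 59.7
```

```bash
python3 fin.py; python3 - <<'E'
from h import *
# check against the scene camera: torch axis, lens, knot in pixels
f='pics/scene1.png'; im=snap('scene',f); p,r=rot(); z=r.apply([0,0,1])
print('lens',proj(f,p+z*.075),'tail',proj(f,p-z*.06),'knot',proj(f,[.6447,.2395,.062]))
h=cv2.cvtColor(cv2.cvtColor(im,cv2.COLOR_RGB2BGR),cv2.COLOR_BGR2HSV)
u,v=proj(f,[.6447,.2395,.062]).astype(int); c=im[v-25:v+25,u-25:u+25].astype(int)
m=(c[...,0]>90)&(c[...,0]>2.2*c[...,1]); ys,xs=np.nonzero(m)
print('amber blob',m.sum(),xs.mean()+u-25,ys.mean()+v-25)
E
```

```text
target [0.52870189 0.19640779 0.18574369] pos [0.52819009 0.19639201 0.1862502 ] lens [0.57805901 0.21484715 0.13335882]
shift [-0.2  0.   0.7] rot [ 0.0028  0.0003 -0.    ] rows 0.017272027612815894 0.02247899656991302
lens dist 0.10070186615226324 line miss 0.00048360767018916485 tilt 45.15280174642304
[ 0.127 -0.173 -0.944  0.024  0.161  1.634] 0.02480228545077455 59.70881402492523 [ 0.52785413  0.097252   -1.26842645]
lens [367.5360466 146.6357535] tail [333.34428834 111.35858259] knot [391.77455159 171.70619967]
amber blob 0 nan nan<stdin>:8: RuntimeWarning: Mean of empty slice.
  ret = ret.dtype.type(ret / rcount)
```

I've used all ten pictures, so I'll check the aim with image code.

```bash
python3 - <<'E'
from h import *
im=cv2.imread('pics/scene1.png')[...,::-1].astype(int)
print('knot px',im[171,391],'RGB around:'); 
for v in range(156,190,3): print(v,[tuple(im[v,u]) for u in range(377,410,5)])
E
python3 - <<'E'
from h import *
f='pics/w7.png'; im=snap('wrist',f).astype(int); k=[.6447,.2395,.062]; q=proj(f,k); p,r=rot(); z=r.apply([0,0,1])
print('wrist knot',q,'lens',proj(f,p+z*.075))
u,v=q.astype(int); u=min(max(u,0),639);v=min(max(v,0),399)
for y in range(max(v-40,0),min(v+41,400),8): print(y,[tuple(im[y,x]) for x in range(max(u-48,0),min(u+49,640),12)])
E
```

```text
knot px [140  75  20] RGB around:
156 [(np.int64(149), np.int64(141), np.int64(139)), (np.int64(151), np.int64(142), np.int64(138)), (np.int64(148), np.int64(139), np.int64(135)), (np.int64(149), np.int64(142), np.int64(138)), (np.int64(150), np.int64(143), np.int64(137)), (np.int64(146), np.int64(137), np.int64(133)), (np.int64(149), np.int64(141), np.int64(135))]
159 [(np.int64(159), np.int64(107), np.int64(66)), (np.int64(162), np.int64(142), np.int64(130)), (np.int64(149), np.int64(142), np.int64(138)), (np.int64(150), np.int64(142), np.int64(137)), (np.int64(148), np.int64(140), np.int64(134)), (np.int64(148), np.int64(142), np.int64(137)), (np.int64(146), np.int64(138), np.int64(134))]
162 [(np.int64(202), np.int64(150), np.int64(100)), (np.int64(143), np.int64(97), np.int64(58)), (np.int64(186), np.int64(149), np.int64(111)), (np.int64(147), np.int64(140), np.int64(136)), (np.int64(150), np.int64(141), np.int64(138)), (np.int64(147), np.int64(138), np.int64(135)), (np.int64(146), np.int64(138), np.int64(134))]
165 [(np.int64(204), np.int64(153), np.int64(99)), (np.int64(208), 
[... 6920 characters left out ...]
4(152)), (np.int64(61), np.int64(62), np.int64(60)), (np.int64(80), np.int64(83), np.int64(81)), (np.int64(92), np.int64(94), np.int64(92)), (np.int64(200), np.int64(189), np.int64(181)), (np.int64(204), np.int64(192), np.int64(185)), (np.int64(160), np.int64(156), np.int64(140))]
222 [(np.int64(192), np.int64(187), np.int64(170)), (np.int64(193), np.int64(188), np.int64(171)), (np.int64(193), np.int64(187), np.int64(170)), (np.int64(54), np.int64(55), np.int64(54)), (np.int64(65), np.int64(66), np.int64(64)), (np.int64(80), np.int64(82), np.int64(79)), (np.int64(122), np.int64(119), np.int64(114)), (np.int64(212), np.int64(200), np.int64(192)), (np.int64(165), np.int64(160), np.int64(143))]
```

```bash
python3 - <<'E'
from h import *
for f,q in(('pics/scene1.png',(391.8,171.7)),('pics/w7.png',(323.5,182.2))):
    c=cv2.imread(f)[...,::-1].astype(int); m=(c[...,0]>95)&(c[...,2]<60)&(c[...,0]>1.7*c[...,1])
    yy,xx=np.mgrid[:400,:640]; m&=(abs(xx-q[0])<40)&(abs(yy-q[1])<35); y,x=np.nonzero(m)
    print(f,m.sum(),x.mean(),y.mean(),x.min(),x.max(),y.min(),y.max(),'->',ray(f,(x.min()+x.max())/2,(y.min()+y.max())/2,.062))
c=cv2.imread('pics/w7.png').max(2); print([ (v,np.nonzero(c[v,280:370]<110)[0][[0,-1]]+280) for v in (210,216,222,230,240)])
s=telemetry.get_state(); print(s['qvel'].round(4),s['grip_force'])
E
```

```text
pics/scene1.png 81 378.65432098765433 183.4814814814815 352 397 169 206 -> [0.6418718  0.14597336 0.062     ]
pics/w7.png 422 324.1777251184834 183.27251184834122 314 334 170 195 -> [0.64550953 0.23917436 0.062     ]
[(210, array([291, 343])), (216, array([302, 345])), (222, array([301, 346])), (230, array([300, 346])), (240, array([303, 343]))]
[ 0.      0.0021 -0.0078 -0.0024 -0.0002  0.0025] 59.70900535583496
```

The knot measures within 1 mm of the aim point, the torch head is centred on its predicted line at column 323, and the arm is still. I'm handing in.

```bash
python3 -c "
from workcell import env
print(env.hand_in())"
```

```text
the job is handed in; nothing more can be done
None
```

The job is handed in (the hand-in returned no verdict): the board lies centred, knot up, on the four points, and the torch is held still at a 45° slant with its lens about 100 mm from the knot.

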